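# Show the pricking iron to the inspection camera

## Robot

A 7-joint arm with a two-finger parallel gripper is mounted at the origin on a cart in front of the work surface, level with it; the furniture and walls round the work are solid. World frame = base frame: x ahead of the robot, y to its left, z up, the work surface at z = 0. Lengths are in m, angles in rad, forces in N, time in s.
With the tool pointing down it reaches from about 0.425 to 0.95 m from the base axis. Payload 4.7 kg.
Tool frame: the origin (TCP) lies between the finger pads; the fingertips stand 14 mm ahead of it and the grasp point (between the pads) lies 5 mm behind it; z points along the fingers, y is the line along which they close (so a half turn about z gives the same grasp; the last joint's range is limited). The gripper opens to 87 mm and grips with 3 to 60 N. Pads are 19 mm wide; open, the fingers measure 117 mm over their backs; the gripper's body (75 mm by 190 mm) begins 51 mm behind the grasp point.
Start: joints at [1.291, 0.469, -0.049, 1.532, 0.024, 1.141, -0.082], TCP at [0.168, -0.654, 0.237] pointing down, gripper open.
Joint ranges: [-2.59, 2.59], [-0.33, 1.99], [-1.39, 1.29], [0.1, 2.45], [-1.04, 4.18], [0.21, 1.99], [-2.66, 2.66]. Speed limits (rad/s): [2.57, 2.57, 3.14, 3.14, 3.14, 3.14, 3.14].

## Interface

Orientations are given as a unit quaternion [w, x, y, z].
In Python, from bench import r, viewer gives the robot as it stands.
- The arm moves only by the tool move_arm, never from a script. Its argument "series" is a list of rows, each an object with "slide": the shift along the tool's x, y, z in units of 40 mm (1.0 is 40 mm), a list of three; "rotation": the turn, a rotation vector about the tool's x, y, z in units of 5 degrees (1.0 is 5 degrees), a list of three; "hand": the opening, from -1 (shut) to 1 (fully open). A call has 1 to 12 rows; each row is the pose to reach, as a shift and turn from the pose commanded when the call began, along the tool's axes at that moment; what a row does not reach only later rows make up. A row lasts 1/12 s, in which the tool goes at most 41.7 mm and 7.16 degrees, less where a joint would pass 70% of its speed; a pose out of reach is approached as far as the arm can. A call with a gripper value outside its range is refused whole. The fingers move at their own pace and stop on an object; "grip_force" is the grip in N (left out, the last holds). Time passes only in rows, so rows that repeat a pose let the fingers close. It gives the time, the measured TCP pose, the force, the opening and the grip force at its end, in the units of the state.
- r.sense(): the state, without advancing time (a new reading comes with each control period).
- viewer.read_camera(name): name is "side" or "top" or "wrist"; returns (picture, depth): 384x512x3 uint8, red, green, blue; 384x512 float32, m along the optical axis (not along the pixel's ray), 0 where there is no reading.
- viewer.camera_info(name): a dict with "fx", "fy", "cx", "cy" (pixels), "xyz" and "rotation" of the camera in the world; the wrist camera has in their place "tool_from_camera" (4x4, takes a point from camera to tool coordinates, whose origin is the TCP and whose axes are the flange's). Camera axes: x right, y down, z forward; pixel columns grow to the right and rows downward; lengths in m; the calibration is good to about 2 mm. The wrist camera is an equidistant fisheye: a pixel r from the principal point sees the ray r / f radians off the axis. A picture is of the moment at which its call begins: read the wrist's pose just before it. camera_info takes no time and is no camera call.
- r.sign_off(): hands the job in; it is judged then, once.
The state is a dict: "clock": time; "qpos": joint angles; "dq": joint speeds; "joint_torque": joint torques, N m; "ee_pos": TCP position; "orientation": TCP orientation; "wrist_force": force on the tool from outside, world axes, zero at the start; "ft_torque": the same for the moment, N m; "finger_gap": opening from 0.0 (shut) to 1.0 (fully open); "grip_force": force on a finger pad.
Only numpy, scipy, OpenCV 4.12 (cv2) and the standard library are available. Lean on these libraries where they do the work, as an engineer would, in place of code of your own. Each camera call takes 0.05 s, during which the arm holds its last target. There are 200 camera calls.

## Task

First turn the focus knob on the grey controller until its white pointer line points at the red index. Then pick the steel pricking iron out from among the tools and hold it up still in front of the inspection camera's lens, its teeth pointing straight into the lens along the tilted line of sight, the tooth tips centred and about 60 mm from the glass, a broad face of the tooth head turned to the camera's upper side (not rolled). Finish while still holding it there with the focus still on the mark; do not bump the camera or disturb the other tools and supplies.

Things in the scene. Friction and masses are not known exactly. Their poses are not given: they have to be found in the camera images.
- controller: fixed grey box 110 x 100 x 40 mm, origin at the centre of its underside, z up; focus knob in the middle of its top
- focus_knob (a joint): angle of the focus knob about its vertical axis, rad, positive anticlockwise seen from above; 0 when the pointer points along the controller's -x; range -2 to 2. Light friction (0.04 N m); it stays where it is left
- knob_grip (a point): point on the knob's axis at the height to grip, 62 mm above the bench. Knob: aluminium skirt 48 mm across, its top 49 mm above the bench, carrying a black grip bar 44 mm long (along the pointer line), 14 mm wide, from 48 to 74 mm above the bench. The frame turns with the knob; the pointer lies along its -x
- knob_pointer (a point): point 37 mm out from the knob's axis in the direction of the white pointer line (which runs along one half of the bar's top and down that end), 43 mm above the bench; turns with the knob
- mark_point (a point): middle of the red index, a 15 x 7 x 5 mm plastic clip pointing inwards, 37 mm out from the knob's axis, 43 mm above the bench; fixed during the job; it lies on the robot's side of the dial, and the knob starts clockwise of it, 0.5 to 1.5 rad away
- camera: fixed inspection camera stand: grey foot 100 x 80 x 14 mm, z up, origin at the foot's underside, 15 mm in front of the foot's centre; steel column 229 mm tall 47 mm behind the origin; white head 40 x 44 x 44 mm on a stiff pivot 200 mm above the bench, 10 mm behind the origin. It looks to its own -x
- camera_head (a joint): downward tilt of the camera head, rad; 0 looks level, 0.15 to 0.4 at the start; stiff, leave it as it is
- lens (a point): centre of the lens's front glass (lens barrel 38 mm across), 39 mm in front of the pivot; tilts with the head. Its x axis points back into the camera along the line of sight, so a point 60 mm in front has x = -0.06; y lies level; z points to the camera's upper side
- iron: loose steel pricking iron lying flat, 104 mm long along its own y, about 0.11 kg; square shank 10 x 10 mm from y = -23 to +52 mm, flat tooth head 28 mm wide, 6 mm thick from y = -23 to the tooth tips at y = -52 mm; it balances close to the origin. Origin at the middle of its length, on its underside; z up as it lies. Starts with the teeth pointing away from the robot
- iron_teeth (a point): middle of the tooth tips of the iron (own y = -52 mm, z = 5 mm)
- iron_butt (a point): middle of the iron's other, blunt end (own y = +52 mm, z = 5 mm)
- bone_folder: loose cream bone folder, 148 x 24 x 8 mm, long along its own y, origin under its middle; bystander
- rotary_setter: loose wheel tool with a brown wooden handle, 126 x 22 x 22 mm, long along its own y, origin under its middle; bystander
- thread_brown: loose spool of brown thread, 40 mm across, 72 mm tall, standing, origin under its middle; bystander
- lamp_teal: fixed teal desk lamp overhanging the left of the bench: its shade, 150 x 170 x 185 mm, hangs from 500 to 680 mm above the bench between x 0.48 and 0.64 and y 0.22 and 0.39 in the robot's frame, its arm runs from there to the left. Keep the wrist and forearm clear: pass it on the robot's side
- wax_cake: loose round yellow cake of wax, 48 mm across, 18 mm tall, origin under its middle; bystander
Things that resemble listed ones, but are neither listed nor needed, are in the scene too. There is more than one size of the camera; the job needs the larger.

How it is judged:
By the outcome, as a careful person would: the job done as asked, in the order asked, and still so for the second after the job is handed in, while the arm keeps its last pose, push and grip.
It also fails if it takes over 56 s, if anything falls off the work surface, if the arm or the gripper's body presses on something with over 40 N, if the wrist force passes 120 N, or if a joint passes its speed limit or range.

## Working session

There is one attempt and no reset: what is moved stays moved. The work goes in short steps, Python scripts to look and compute and a tool call to move; the robot and the scene stay as the last step left them, time stands still between calls to the robot, and variables do not carry over. Pictures are saved under pics/ and viewed, at most 10 in all, crops included, and the job is handed in when it is done.

Besides the shell and the picture viewer there is one more tool, called as name(argument=value, ...) on one line, values as JSON. move_arm: Moves the arm, as the interface text tells. Its arguments: {"type":"object","properties":{"series":{"type":"array"},"grip_force":{"type":"number"}},"required":["series"]}

```bash
mkdir -p pics; ls
python3 - <<'E'
from bench import r, viewer
import cv2,numpy as np
print(r.sense())
for n in("top","side"):
    p,d=viewer.read_camera(n); cv2.imwrite(f"pics/{n}0.png",p[:,:,::-1]); np.savez(f"{n}0.npz",p=p,d=d)
    print(n,viewer.camera_info(n))
print(viewer.camera_info("wrist"))
E
```

```text
pics
{'clock': 0.0, 'qpos': array([ 1.29110185,  0.46941798, -0.04858033,  1.53370072,  0.02410332,
        1.14097811, -0.08229909]), 'dq': array([ 2.68358381e-04,  8.00441179e-04,  6.30665886e-04,  1.12160499e-03,
        1.02488477e-03,  4.72109425e-05, -6.35421149e-04]), 'joint_torque': array([-1.53657638e-04, -5.07972729e+01, -8.07105959e-02, -2.36154807e+01,
       -6.12167967e-02,  3.78887937e-02,  1.65019947e-04]), 'ee_pos': array([ 0.1673769 , -0.6533288 ,  0.23551229]), 'orientation': array([-9.45881019e-04,  9.92146291e-01,  1.25079240e-01, -1.59469334e-04]), 'wrist_force': array([-0.44202515, -0.06570981, -0.95454957]), 'ft_torque': array([-0.00296086,  0.00754112,  0.00799867]), 'grip_force': 0.0, 'finger_gap': 0.9976112102060096}
top {'fx': 412.70969524449686, 'fy': 412.70969524449686, 'cx': 253.83384286680513, 'cy': 187.5686984484915, 'xyz': array([ 0.32196309, -0.00757885,  1.67300873]), 'rotation': array([ 0.05677195, -0.70062987,  0.70995686, -0.04308123])}
side {'fx': 450.75664739866795, 'fy': 450.75664739866795, 'cx': 260.0928095424959, 'cy': 189.9581438445058, 'xyz': array([ 0.31248351, -1.25876625,  0.9579416 ]), 'rotation': array([-0.50102409,  0.86041441, -0.07770141,  0.0512288 ])}
{'fx': 297.3186396354542, 'fy': 297.3186396354542, 'cx': 259.2834312841485, 'cy': 190.57349457580483, 'tool_from_camera': array([[ 1.31433527e-03, -9.67063194e-01, -2.54533005e-01,
         6.88564390e-02],
       [ 9.99998151e-01,  9.13733894e-04,  1.69209654e-03,
         1.50505390e-04],
       [-1.40378885e-03, -2.54534759e-01,  9.67062607e-01,
        -1.49127326e-01],
       [ 0.00000000e+00,  0.00000000e+00,  0.00000000e+00,
         1.00000000e+00]])}
```

View pics/top0.png

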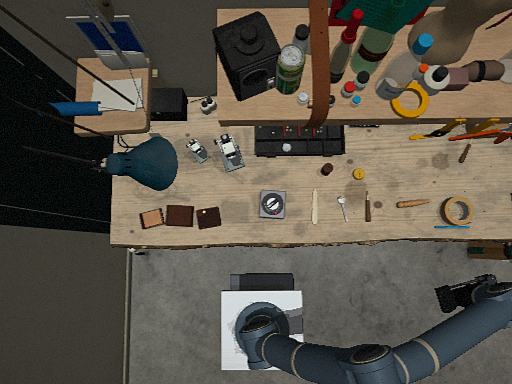

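View pics/side0.png

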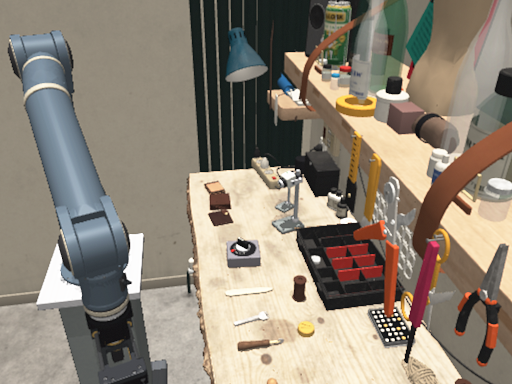

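The top view shows the controller at (272,204), bone folder (314,206), iron (343,207), rotary setter (367,206), thread (327,169), wax (359,173), and the two cameras at (196,150) and (230,150), of which the right-hand one is larger. The side view shows the larger camera at (290,210). I'll enlarge these areas.

```bash
cat > h.py <<'E'
import numpy as np,cv2
from scipy.spatial.transform import Rotation as R
from bench import r, viewer
def rot(q): return R.from_quat(np.roll(q,-1)).as_matrix()
def pts(n,d):  # world points of all pixels, from depth
    c=viewer.camera_info(n); v,u=np.mgrid[:384,:512]
    P=np.stack([(u-c['cx'])/c['fx'],(v-c['cy'])/c['fy'],np.ones_like(d)],-1)*d[...,None]
    return P@rot(c['rotation']).T+c['xyz']
def ray(n,u,v,z):
    c=viewer.camera_info(n); k=rot(c['rotation'])@[(u-c['cx'])/c['fx'],(v-c['cy'])/c['fy'],1]
    return c['xyz']+k*(z-c['xyz'][2])/k[2]
def wray(s,u,v,z):  # wrist fisheye pixel onto plane z
    c=viewer.camera_info('wrist'); a=np.array([u-c['cx'],v-c['cy']]); q=np.hypot(*a); t=q/c['fx']
    k=np.r_[a/max(q,1e-9)*np.sin(t),np.cos(t)]; T=c['tool_from_camera']; M=rot(s['orientation'])
    o=s['ee_pos']+M@T[:3,3]; k=M@T[:3,:3]@k
    return o+k*(z-o[2])/k[2]
def wpix(s,p):
    c=viewer.camera_info('wrist'); T=c['tool_from_camera']; M=rot(s['orientation'])
    x=T[:3,:3].T@(M.T@(np.array(p)-s['ee_pos'])-T[:3,3]); q=np.hypot(x[0],x[1]); t=np.arctan2(q,x[2])
    return np.array([c['cx'],c['cy']])+x[:2]/q*t*c['fx']
def delta(s,p,M):  # slide(40mm) and rotation(5deg) from measured pose s to TCP p, matrix M
    A=rot(s['orientation']); return (A.T@(np.array(p)-s['ee_pos'])/.04).round(3),(R.from_matrix(A.T@M).as_rotvec(degrees=True)/5).round(3)
E
python3 - <<'E'
from h import *
t=np.load('top0.npz');s=np.load('side0.npz')
a=cv2.resize(t['p'][120:230,180:390],(800,419),interpolation=cv2.INTER_CUBIC)
b=cv2.resize(s['p'][160:360,190:340],(450,600),interpolation=cv2.INTER_CUBIC)
cv2.imwrite('pics/a.png',a[:,:,::-1]);cv2.imwrite('pics/b.png',b[:,:,::-1])
P=pts('top',t['d'])
for nm,u,v in[('ctrl',272,204),('iron',343,207),('irontop',341,199),('ironbot',346,219),('cam',230,150),('thread',327,169)]: print(nm,P[v,u].round(3),ray('top',u,v,0).round(3))
# camera column/head/foot from side & top points
for n,Q,p in(('top',P,t['p']),('side',pts('side',s['d']),s['p'])):
    m=(abs(Q[...,0]-.52)<.14)&(abs(Q[...,1]-.1)<.14)
    for lo,hi in((.008,.02),(.05,.15),(.17,.26)):
        k=m&(Q[...,2]>lo)&(Q[...,2]<hi); q=Q[k]
        if len(q): print(n,lo,len(q),q.min(0).round(3),q.max(0).round(3),q.mean(0).round(3))
E
```

```text
ctrl [ 0.484 -0.048  0.078] [ 0.492 -0.05   0.   ]
iron [ 0.474 -0.335  0.01 ] [ 0.475 -0.337  0.   ]
irontop [ 0.508 -0.33   0.001] [ 0.508 -0.33   0.   ]
ironbot [ 0.426 -0.344  0.014] [ 0.427 -0.347  0.   ]
cam [0.667 0.104 0.219] [0.719 0.121 0.   ]
thread [ 0.619 -0.266  0.073] [ 0.633 -0.278  0.   ]
top 0.008 403 [ 0.383 -0.039  0.008] [0.66  0.239 0.02 ] [0.534 0.129 0.011]
top 0.05 30 [ 0.452 -0.04   0.05 ] [0.502 0.003 0.081] [ 0.483 -0.031  0.063]
top 0.17 57 [0.64  0.087 0.197] [0.66  0.126 0.222] [0.651 0.107 0.21 ]
side 0.008 184 [ 0.385 -0.037  0.008] [0.66 0.24 0.02] [0.548 0.148 0.012]
side 0.05 11 [ 0.473 -0.04   0.051] [ 0.49  -0.031  0.08 ] [ 0.479 -0.037  0.067]
side 0.17 60 [0.643 0.086 0.182] [0.66  0.127 0.222] [0.652 0.101 0.204]
```

View pics/a.png

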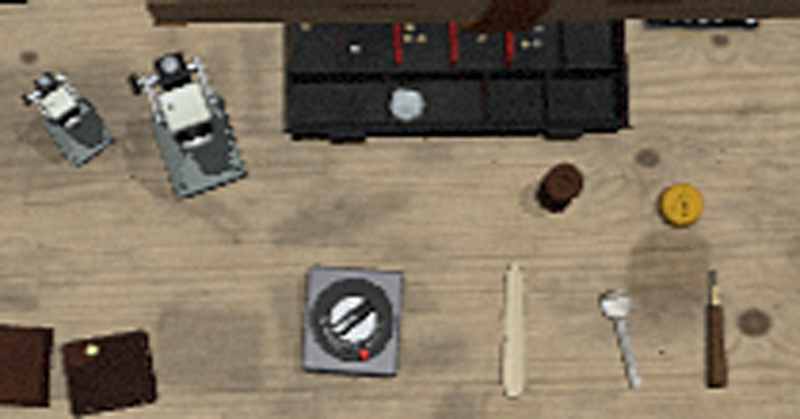

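View pics/b.png

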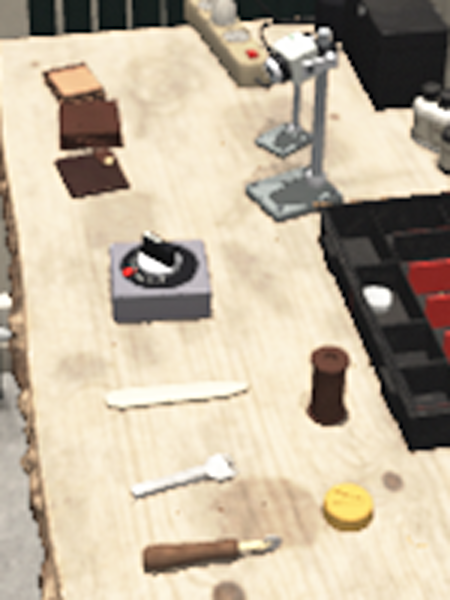

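Crop a: the knob is at about (353,322), the red index at (364,355), and the grip bar runs from lower-left to upper-right. The iron runs from (612,300) at the head to (635,385). The large camera has its foot at (210,160) and looks down and slightly right. Crop b confirms the camera's white head tilts down towards the robot. Next I'll go above the iron and then the controller.

Run:
```python
from h import *
s=r.sense(); D=np.diag([1.,-1,-1])
print(delta(s,[.43,-.33,.25],D)); print(delta(s,[.45,-.05,.25],D))
```

```text
(array([ 8.366, -6.203, -0.35 ]), array([-0.02 ,  0.003,  2.874]))
(array([ 10.588, -12.86 ,  -0.338]), array([-0.02 ,  0.003,  2.874]))
```

move_arm(series=[{"slide": [1,-0.7,-0.05],"rotation": [0,0,0.3],"hand": 1},{"slide": [1.7,-1.3,-0.1],"rotation": [0,0,0.7],"hand": 1},{"slide": [2.4,-1.8,-0.15],"rotation": [0,0,1],"hand": 1},{"slide": [3.2,-2.4,-0.2],"rotation": [0,0,1.4],"hand": 1},{"slide": [4,-3,-0.25],"rotation": [0,0,1.7],"hand": 1},{"slide": [4.8,-3.6,-0.3],"rotation": [0,0,2],"hand": 1},{"slide": [5.6,-4.2,-0.35],"rotation": [0,0,2.3],"hand": 1},{"slide": [6.4,-4.8,-0.35],"rotation": [0,0,2.6],"hand": 1},{"slide": [7.2,-5.4,-0.35],"rotation": [0,0,2.87],"hand": 1},{"slide": [8.37,-6.2,-0.35],"rotation": [0,0,2.87],"hand": 1},{"slide": [8.37,-6.2,-0.35],"rotation": [0,0,2.87],"hand": 1},{"slide": [8.37,-6.2,-0.35],"rotation": [0,0,2.87],"hand": 1}])

```text
clock: 1.1
ee_pos: [0.4338, -0.3255, 0.2504]
orientation: [-0.001, 1.0, 0.005, 0.001]
wrist_force: [-0.5, 0.4, 0.6]
finger_gap: 0.998
grip_force: 0.0
```

Run:
```python
from h import *
viewer.read_camera('wrist'); s=r.sense(); p,d=viewer.read_camera('wrist'); np.savez('w1.npz',p=p,d=d,pos=s['ee_pos'],q=s['orientation'])
cv2.imwrite('pics/w1.png',p[:,:,::-1]); print(s['qpos'].round(2),s['ee_pos'],wpix(s,[.475,-.337,0]))
print(delta(s,[.45,-.05,.25],np.diag([1.,-1,-1])))
```

```text
[ 0.73  0.25 -0.19  1.82  0.05  1.07 -1.04] [ 0.43163423 -0.32836508  0.25029149] [265.40047181 133.15544936]
(array([ 0.497, -6.957,  0.012]), array([-0.007,  0.003,  0.063]))
```

View pics/w1.png

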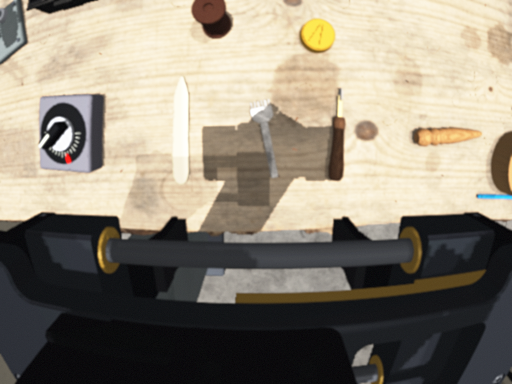

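The wrist view shows the iron from its teeth at (262,101) to its butt at (274,177). The knob is at (60,133) with its pointer towards (42,147), and the red index is at (68,158). Moving above the controller.

move_arm(series=[{"slide": [0,-0.7,0],"rotation": [0,0,0],"hand": 1},{"slide": [0,-1.6,0],"rotation": [0,0,0],"hand": 1},{"slide": [0.1,-2.5,0],"rotation": [0,0,0],"hand": 1},{"slide": [0.2,-3.4,0],"rotation": [0,0,0],"hand": 1},{"slide": [0.3,-4.3,0],"rotation": [0,0,0],"hand": 1},{"slide": [0.4,-5.2,0],"rotation": [0,0,0],"hand": 1},{"slide": [0.5,-6.1,0],"rotation": [0,0,0],"hand": 1},{"slide": [0.5,-6.95,0],"rotation": [0,0,0],"hand": 1},{"slide": [0.5,-6.95,0],"rotation": [0,0,0],"hand": 1},{"slide": [0.5,-6.95,0],"rotation": [0,0,0],"hand": 1},{"slide": [0.5,-6.95,0],"rotation": [0,0,0],"hand": 1}])

```text
clock: 2.12
ee_pos: [0.4499, -0.0547, 0.2504]
orientation: [0.0, 1.0, -0.001, -0.0]
wrist_force: [0.7, -0.3, 0.8]
finger_gap: 1.001
grip_force: 0.0
```

Run:
```python
from h import *
s=r.sense(); p,d=viewer.read_camera('wrist'); np.savez('w2.npz',p=p,d=d,pos=s['ee_pos'],q=s['orientation'])
print(s['qpos'].round(2),s['ee_pos'])
c=wpix(s,[.49,-.05,.05]).astype(int);print(c)
x0,y0=c[0]-60,max(c[1]-60,0);print(x0,y0)
a=cv2.resize(p[y0:y0+120,x0:x0+120],(600,600),interpolation=cv2.INTER_CUBIC); cv2.imwrite('pics/w2.png',a[:,:,::-1])
```

```text
[ 0.39  0.11 -0.39  2.    0.05  1.04 -1.6 ] [ 0.44992964 -0.05472727  0.25040558]
[254 138]
194 78
```

View pics/w2.png

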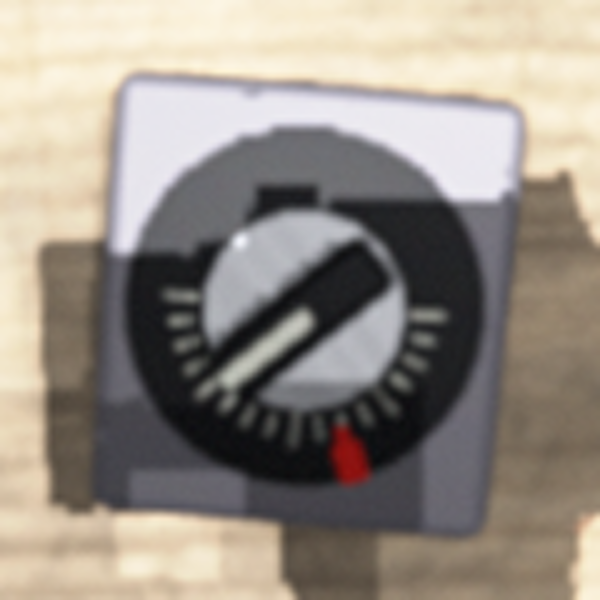

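The crop shows the skirt centred at about (305,308). The bar top runs from (222,392) to (376,263), with the white line on its lower-left half. The red index is centred at about (350,457). Next: compute the axis and both angles.

Run:
```python
from h import *
w=np.load('w2.npz'); s=dict(ee_pos=w['pos'],orientation=w['q']); p=w['p'].astype(int)
f=lambda u,v,z: wray(s,194+u/5-.4,78+v/5-.4,z)
c=f(305,308,.049); a=f(222,392,.074); b=f(376,263,.074)
m=(p[...,0]>130)&(p[...,1]<60)&(p[...,2]<60); m[:78]=0;m[198:]=0;m[:,:194]=0;m[:,314:]=0
v,u=np.nonzero(m); k=wray(s,u.mean(),v.mean(),.045)
print('skirt c',c,'bar mid',(a+b)/2,'barlen',np.linalg.norm(a-b),'mark',k,m.sum())
# controller top corners
cs=[f(*q,.04) for q in((130,80),(520,110),(480,530),(98,505))]; print('ctrl',np.mean(cs,0), np.linalg.norm(cs[0]-cs[1]),np.linalg.norm(cs[1]-cs[2]))
e=np.degrees; ang=lambda d:e(np.arctan2(d[1],d[0]))%360
for ax in(c,(a+b)/2): print('mark ang',ang(k-ax),'r',np.linalg.norm((k-ax)[:2]))
print('bar ang',ang(a-b))
w=np.load('w1.npz'); s1=dict(ee_pos=w['pos'],orientation=w['q'])
print('teeth',wray(s1,262,101,.008),'butt',wray(s1,274,177,.01))
# camera geometry from the top view
t=np.load('top0.npz'); P=pts('top',t['d']); T=t['p'].astype(int)
g=(P[...,2]>.008)&(P[...,2]<.02)&(abs(P[...,0]-.63)<.1)&(abs(P[...,1]-.1)<.09)
q=P[g][:,:2].astype(np.float32); print('foot',len(q),cv2.minAreaRect(q))
```

```text
skirt c [ 0.48918805 -0.05031723  0.049     ] bar mid [ 0.48698466 -0.04919236  0.074     ] barlen 0.04426558040568673 mark [ 0.45132173 -0.06109589  0.045     ] 24
ctrl [ 0.4885863  -0.05054085  0.04      ] 0.09372172931104326 0.1040672306105001
mark ang 195.8890109235552 r 0.03937052094924193
mark ang 198.45791479271608 r 0.03759705217978098
bar ang 129.95725100845948
teeth [ 0.51785554 -0.33204687  0.008     ] butt [ 0.41708704 -0.34892733  0.01      ]
foot 357 ((0.6310386657714844, 0.10149156302213669), (0.17579017579555511, 0.19500935077667236), 89.28497314453125)
```

move_arm(series=[{"slide": [0.3,-0.04,0.4],"rotation": [0,0,1],"hand": 1},{"slide": [0.5,-0.08,1],"rotation": [0,0,2.2],"hand": 1},{"slide": [0.95,-0.12,1.6],"rotation": [0,0,3.5],"hand": 1},{"slide": [0.95,-0.12,2.2],"rotation": [0,0,4.8],"hand": 1},{"slide": [0.95,-0.12,2.8],"rotation": [0,0,6.1],"hand": 1},{"slide": [0.95,-0.12,3.2],"rotation": [0,0,7.4],"hand": 1},{"slide": [0.95,-0.12,3.2],"rotation": [0,0,8.7],"hand": 1},{"slide": [0.95,-0.12,3.2],"rotation": [0,0,10],"hand": 1},{"slide": [0.95,-0.12,3.2],"rotation": [0,0,10],"hand": 1},{"slide": [0.95,-0.12,3.2],"rotation": [0,0,10],"hand": 1},{"slide": [0.95,-0.12,3.2],"rotation": [0,0,10],"hand": 1}])

```text
clock: 3.08
ee_pos: [0.4884, -0.0489, 0.1226]
orientation: [0.0, 0.906, -0.422, 0.0]
wrist_force: [-0.7, 0.9, 0.1]
finger_gap: 0.999
grip_force: 0.0
```

```bash
cat >> h.py <<'E'
def down(yaw): return R.from_euler('z',yaw,degrees=True).as_matrix()@np.diag([1.,-1,-1])
E
python3 - <<'E'
from h import *
s=r.sense(); print(s['ee_pos'],s['qpos'].round(2)); print(delta(s,[.488,-.05,.066],down(-50)))
p,d=viewer.read_camera('wrist'); np.savez('w3.npz',p=p,d=d); cv2.imwrite('pics/w3.png',p[:,:,::-1]); print(wpix(s,[.488,-.05,.074]))
E
```

```text
[ 0.48838132 -0.0488662   0.12264892] [ 0.21  0.33 -0.24  2.07  0.11  0.76 -2.54]
(array([0.015, 0.025, 1.416]), array([ 0.   , -0.007,  0.01 ]))
[259.73637712 213.79075359]
```

View pics/w3.png

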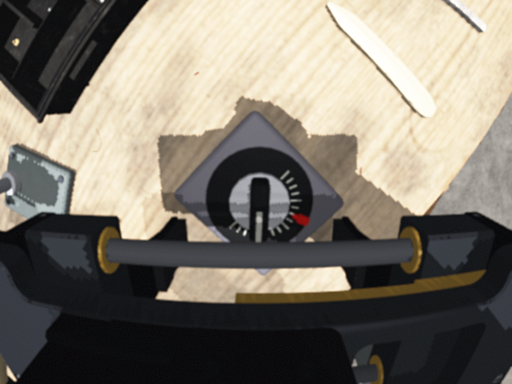

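The bar is aligned with the tool x axis at column 259, midway between the fingers. Descending and gripping.

move_arm(series=[{"slide": [0,0.02,0.5],"rotation": [0,0,0],"hand": 0.5},{"slide": [0,0.02,1.0],"rotation": [0,0,0],"hand": 0},{"slide": [0,0.02,1.3],"rotation": [0,0,0],"hand": -0.3},{"slide": [0,0.02,1.41],"rotation": [0,0,0],"hand": -0.6},{"slide": [0,0.02,1.41],"rotation": [0,0,0],"hand": -1},{"slide": [0,0.02,1.41],"rotation": [0,0,0],"hand": -1},{"slide": [0,0.02,1.41],"rotation": [0,0,0],"hand": -1},{"slide": [0,0.02,1.41],"rotation": [0,0,0],"hand": -1},{"slide": [0,0.02,1.41],"rotation": [0,0,0],"hand": -1},{"slide": [0,0.02,1.41],"rotation": [0,0,0],"hand": -1}], grip_force=15)

```text
clock: 3.97
ee_pos: [0.488, -0.0483, 0.0667]
orientation: [-0.0, 0.906, -0.422, 0.001]
wrist_force: [0.3, 0.3, 0.0]
finger_gap: 0.326
grip_force: 0.0
```

move_arm(series=[{"slide": [0,0,0],"rotation": [0,0,0],"hand": -1},{"slide": [0,0,0],"rotation": [0,0,0],"hand": -1},{"slide": [0,0,0],"rotation": [0,0,0],"hand": -1},{"slide": [0,0,0],"rotation": [0,0,0],"hand": -1},{"slide": [0,0,0],"rotation": [0,0,0],"hand": -1},{"slide": [0,0,0],"rotation": [0,0,0],"hand": -1}])

```text
clock: 4.47
ee_pos: [0.488, -0.048, 0.0663]
orientation: [-0.0, 0.906, -0.422, 0.0]
wrist_force: [0.4, 1.2, 1.9]
finger_gap: 0.156
grip_force: 15.0
```

move_arm(series=[{"slide": [0,0,0],"rotation": [0,0,-1.2],"hand": -1},{"slide": [0,0,0],"rotation": [0,0,-2.4],"hand": -1},{"slide": [0,0,0],"rotation": [0,0,-3.6],"hand": -1},{"slide": [0,0,0],"rotation": [0,0,-4.8],"hand": -1},{"slide": [0,0,0],"rotation": [0,0,-6],"hand": -1},{"slide": [0,0,0],"rotation": [0,0,-7.2],"hand": -1},{"slide": [0,0,0],"rotation": [0,0,-8.4],"hand": -1},{"slide": [0,0,0],"rotation": [0,0,-9.6],"hand": -1},{"slide": [0,0,0],"rotation": [0,0,-10.8],"hand": -1},{"slide": [0,0,0],"rotation": [0,0,-12],"hand": -1},{"slide": [0,0,0],"rotation": [0,0,-13],"hand": -1},{"slide": [0,0,0],"rotation": [0,0,-13.4],"hand": -1}])

```text
clock: 5.47
ee_pos: [0.4876, -0.0494, 0.0663]
orientation: [0.001, 0.989, 0.149, -0.0]
wrist_force: [-0.7, -0.9, 3.4]
finger_gap: 0.161
grip_force: 15.0
```

move_arm(series=[{"slide": [0,0,0],"rotation": [0,0,0],"hand": -1},{"slide": [0,0,0],"rotation": [0,0,0],"hand": -1},{"slide": [0,0,0],"rotation": [0,0,0],"hand": -0.5},{"slide": [0,0,0],"rotation": [0,0,0],"hand": 0},{"slide": [0,0,0],"rotation": [0,0,0],"hand": 0},{"slide": [0,0,0],"rotation": [0,0,0],"hand": 0},{"slide": [0,0,-0.5],"rotation": [0,0,0],"hand": 0},{"slide": [0,0,-1.3],"rotation": [0,0,0],"hand": 0},{"slide": [-0.5,0,-2.1],"rotation": [0,0,0],"hand": 0.5},{"slide": [-1,0,-3],"rotation": [0,0,0],"hand": 1},{"slide": [-1,0,-3],"rotation": [0,0,0],"hand": 1},{"slide": [-1,0,-3],"rotation": [0,0,0],"hand": 1}])

```text
clock: 6.47
ee_pos: [0.4498, -0.0604, 0.1879]
orientation: [0.001, 0.989, 0.147, 0.002]
wrist_force: [-0.1, 0.4, -0.3]
finger_gap: 0.717
grip_force: 0.0
```

Run:
```python
from h import *
s=r.sense(); p,d=viewer.read_camera('wrist'); np.savez('w4.npz',p=p,d=d,pos=s['ee_pos'],q=s['orientation'])
print(s['qpos'].round(2),s['ee_pos'])
c=wpix(s,[.488,-.05,.06]).astype(int);x0,y0=c-[50,50];print(x0,y0)
a=cv2.resize(p[y0:y0+100,x0:x0+100],(600,600),interpolation=cv2.INTER_CUBIC); cv2.imwrite('pics/w4.png',a[:,:,::-1])
```

```text
[ 0.58  0.21 -0.6   2.07  0.16  0.9  -1.39] [ 0.44979119 -0.06036887  0.18793299]
209 95
```

View pics/w4.png

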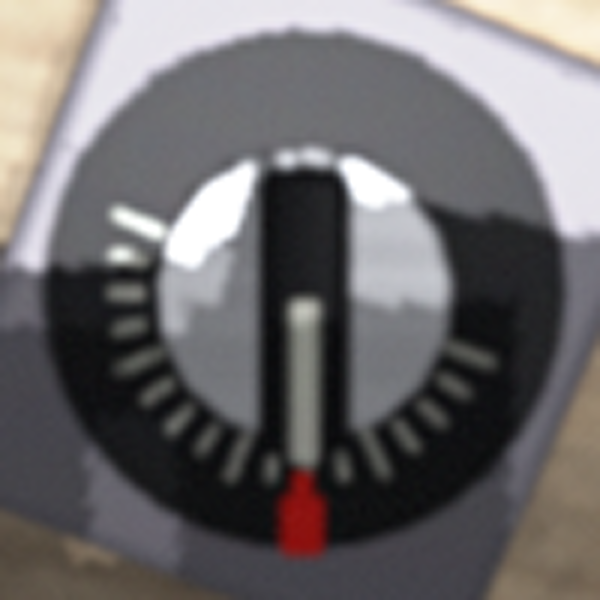

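The pointer line (305,300)–(303,470) runs straight into the red index at (302,515), so the focus is set. Next I'll tilt the wrist to look at the inspection camera from its front.

```bash
cat >> h.py <<'E'
def look(yaw,tilt): return down(yaw)@R.from_euler('y',tilt,degrees=True).as_matrix()
def wpts(s,d):  # world points from the wrist depth
    c=viewer.camera_info('wrist'); v,u=np.mgrid[:384,:512]; a=np.stack([u-c['cx'],v-c['cy']],-1); q=np.hypot(a[...,0],a[...,1]); t=q/c['fx']
    k=np.concatenate([a*(np.tan(t)/np.maximum(q,1e-9))[...,None],np.ones_like(t)[...,None]],-1)*np.where(t<1.4,d,0)[...,None]
    T=c['tool_from_camera']; return (k@T[:3,:3].T+T[:3,3])@rot(s['orientation']).T+s['ee_pos']
E
python3 - <<'E'
from h import *
s=r.sense(); print(delta(s,[.43,.04,.28],look(10,40)))
E
```

```text
(array([ 0.272, -2.533, -2.339]), array([-0.474,  7.977,  1.345]))
```

move_arm(series=[{"slide": [0,-0.5,-0.5],"rotation": [0,0.5,0.1],"hand": 1},{"slide": [0,-1,-1],"rotation": [-0.1,1.5,0.3],"hand": 1},{"slide": [0.1,-1.5,-1.5],"rotation": [-0.1,2.7,0.5],"hand": 1},{"slide": [0.2,-2,-2],"rotation": [-0.2,3.9,0.7],"hand": 1},{"slide": [0.27,-2.5,-2.34],"rotation": [-0.3,5.1,0.9],"hand": 1},{"slide": [0.27,-2.53,-2.34],"rotation": [-0.4,6.3,1.1],"hand": 1},{"slide": [0.27,-2.53,-2.34],"rotation": [-0.47,7.4,1.2],"hand": 1},{"slide": [0.27,-2.53,-2.34],"rotation": [-0.47,7.98,1.34],"hand": 1},{"slide": [0.27,-2.53,-2.34],"rotation": [-0.47,7.98,1.34],"hand": 1},{"slide": [0.27,-2.53,-2.34],"rotation": [-0.47,7.98,1.34],"hand": 1},{"slide": [0.27,-2.53,-2.34],"rotation": [-0.47,7.98,1.34],"hand": 1}])

```text
clock: 7.43
ee_pos: [0.4309, 0.0406, 0.2798]
orientation: [-0.031, 0.936, 0.083, 0.34]
wrist_force: [0.4, -0.3, 0.1]
finger_gap: 0.998
grip_force: 0.0
```

Run:
```python
from h import *
s=r.sense(); p,d=viewer.read_camera('wrist'); np.savez('w5.npz',p=p,d=d,pos=s['ee_pos'],q=s['orientation'])
print(s['qpos'].round(2),s['ee_pos'])
P=wpts(s,d); c=wpix(s,[.64,.1,.2]); print(c,wpix(s,[.6,.08,0]))
x0,y0=int(max(c[0]-100,0)),int(max(c[1]-60,0)); print(x0,y0)
a=cv2.resize(p[y0:y0+150,x0:x0+200],(800,600),interpolation=cv2.INTER_CUBIC); cv2.imwrite('pics/w5.png',a[:,:,::-1])
m=(abs(P[...,0]-.65)<.1)&(abs(P[...,1]-.1)<.1)&(P[...,2]>.1)&(P[...,2]<.26); q=P[m]; print(m.sum(),q.min(0),q.max(0))
g=(abs(P[...,0]-.63)<.1)&(abs(P[...,1]-.1)<.09)&(P[...,2]>.009)&(P[...,2]<.019); print('foot',g.sum(),cv2.minAreaRect(P[g][:,:2].astype(np.float32)))
```

```text
[ 0.42 -0.27 -0.48  2.41 -0.61  0.32 -0.97] [0.43087211 0.04063267 0.27976628]
[240.62625389  75.86785023] [253.88407585 185.20715256]
140 15
2468 [0.63804528 0.08205637 0.10009741] [0.7306317  0.16445413 0.23071316]
foot 1941 ((0.6924863457679749, 0.08488933742046356), (0.10115071386098862, 0.14099374413490295), 17.235942840576172)
```

View pics/w5.png

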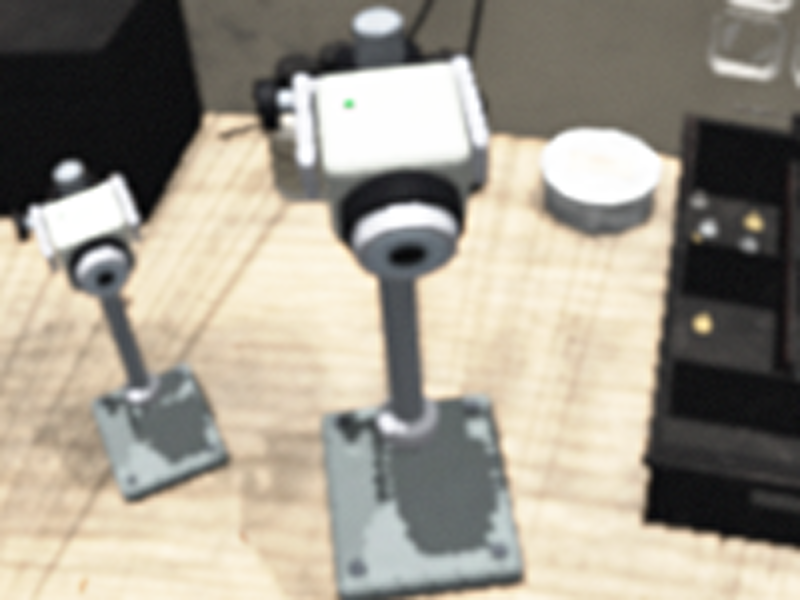

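The larger camera's foot-top corners are at about (325,412), (490,400), (522,575) and (340,592). Its column top is at (378,20), the top of the white head spans (320–465, 70–170), and the lens glass is at about (405,252). Next: compute the foot yaw, head tilt and lens position.

Run:
```python
from h import *
w=np.load('w5.npz'); s=dict(ee_pos=w['pos'],orientation=w['q']); P=wpts(s,w['d'])
px=lambda u,v:(140+u/4-.375,15+v/4-.375)
f=lambda u,v,z: wray(s,*px(u,v),z)
cs=np.array([f(*q,.014) for q in((325,412),(490,400),(522,575),(340,592))]); fl,fr=cs[3],cs[2]
print(cs.round(4),[np.linalg.norm(cs[i]-cs[i-1]).round(4) for i in range(4)])
b=(cs[0]+cs[1]-cs[2]-cs[3])[:2]; print('yaw sides',np.degrees(np.arctan2(b[1],b[0])))
e=(cs[0]+cs[3]-cs[1]-cs[2])[:2]; print('yaw ends',np.degrees(np.arctan2(-e[0],e[1])),'centre',cs.mean(0))
print('col top',f(378,20,.229))
def box(u0,u1,v0,v1):
    a,b_=px(u0,v0),px(u1,v1); return P[int(a[1]):int(b_[1])+1,int(a[0]):int(b_[0])+1].reshape(-1,3)
q=box(335,450,90,150); c=q.mean(0); n=np.linalg.svd(q-c)[2][2]; n*=np.sign(n[2]); print('top c',c,'n',n,'rms',((q-c)@n).std(),'tilt',np.arccos(n[2]),'yaw',np.degrees(np.arctan2(-n[1],-n[0])))
q=box(385,425,235,262); c=q.mean(0); n=np.linalg.svd(q-c)[2][2]; n*=-np.sign(n[0]); print('lens c',c,'n',n,'rms',((q-c)@n).std(),'tilt',np.arcsin(-n[2]))
```

```text
[[0.7187 0.1641 0.014 ]
 [0.7383 0.0906 0.014 ]
 [0.6472 0.0611 0.014 ]
 [0.6259 0.1343 0.014 ]] [np.float64(0.0975), np.float64(0.0761), np.float64(0.0957), np.float64(0.0762)]
yaw sides 17.89671523129622
yaw ends 15.590933013539631 centre [0.68250972 0.11251867 0.014     ]
col top [0.71620659 0.12423215 0.229     ]
top c [0.67095589 0.10956857 0.2225775 ] n [0.55564305 0.06862437 0.82858403] rms 0.0055263803182064 tilt 0.5942225197361499 yaw -172.95937189619784
lens c [0.63946362 0.10062867 0.19930274] n [-0.676886   -0.11002086 -0.72781917] rms 0.002716502756786305 tilt 0.8151364423280159
```

Run:
```python
from h import *
w=np.load('w5.npz'); s=dict(ee_pos=w['pos'],orientation=w['q']); P=wpts(s,w['d'])
b=np.array([np.cos(np.radians(16.8)),np.sin(np.radians(16.8)),0]); l=np.array([-b[1],b[0],0]); o=np.array([.668,.108,0])
np.set_printoptions(linewidth=200)
for name,u,vs in(('top',[222,233,245,251],range(32,62,2)),('lens',[235,241,248],range(60,86,2))):
  for v in vs: print(name,v,[(tuple(((P[v,x]-o)@np.c_[b,l,[0,0,1]]*1000).round().astype(int)),int(w['p'][v,x].mean())) for x in u])
```

```text
top 32 [((np.int64(248), np.int64(24), np.int64(78)), 30), ((np.int64(42), np.int64(4), np.int64(215)), 182), ((np.int64(24), np.int64(-10), np.int64(226)), 255), ((np.int64(25), np.int64(-17), np.int64(224)), 253)]
top 34 [((np.int64(24), np.int64(18), np.int64(226)), 240), ((np.int64(21), np.int64(5), np.int64(227)), 255), ((np.int64(21), np.int64(-10), np.int64(225)), 254), ((np.int64(20), np.int64(-17), np.int64(225)), 252)]
top 36 [((np.int64(19), np.int64(18), np.int64(226)), 255), ((np.int64(19), np.int64(5), np.int64(225)), 253), ((np.int64(17), np.int64(-9), np.int64(225)), 254), ((np.int64(17), np.int64(-17), np.int64(224)), 253)]
top 38 [((np.int64(17), np.int64(18), np.int64(225)), 253), ((np.int64(17), np.int64(5), np.int64(223)), 253), ((np.int64(13), np.int64(-9), np.int64(224)), 254), ((np.int64(13), np.int64(-16), np.int64(224)), 253)]
top 40 [((np.int64(14), np.int64(19), np.int64(224)), 253), ((np.int64(13), np.int64(5), np.int64(223)), 253), ((np.int64(11), np.int64(-9), np.int64(223)), 254), ((np.int64(9), np.int64(-16), np.int64(224)), 253)]
top 42 [((np.int64(1
[... 3580 characters left out ...]
4(-25), np.int64(-8), np.int64(195)), 108)]
lens 78 [((np.int64(-25), np.int64(7), np.int64(194)), 106), ((np.int64(-26), np.int64(0), np.int64(193)), 9), ((np.int64(-25), np.int64(-8), np.int64(192)), 103)]
lens 80 [((np.int64(-26), np.int64(7), np.int64(191)), 106), ((np.int64(-25), np.int64(0), np.int64(190)), 27), ((np.int64(-24), np.int64(-8), np.int64(188)), 105)]
lens 82 [((np.int64(-23), np.int64(8), np.int64(185)), 103), ((np.int64(-21), np.int64(0), np.int64(182)), 93), ((np.int64(-22), np.int64(-8), np.int64(182)), 140)]
lens 84 [((np.int64(-21), np.int64(8), np.int64(180)), 93), ((np.int64(-22), np.int64(0), np.int64(179)), 98), ((np.int64(159), np.int64(-19), np.int64(1)), 229)]
```

Run:
```python
from h import *
w=np.load('w5.npz'); s=dict(ee_pos=w['pos'],orientation=w['q']); P=wpts(s,w['d'])
def fit(q,sgn):
    for _ in range(6):
        c=q.mean(0); n=np.linalg.svd(q-c)[2][2]; e=abs((q-c)@n); q=q[e<max(2.5*np.median(e),.0008)]
    return c,n*sgn(n),len(q),e.std()
c,n,k,e=fit(P[36:52,222:252].reshape(-1,3),lambda n:np.sign(n[2])); print('top',c,n,k,e,'tilt',np.arccos(n[2]),'yaw',np.degrees(np.arctan2(-n[1],-n[0])))
c,n,k,e=fit(P[74:83,233:250].reshape(-1,3),lambda n:np.sign(n[0])); print('lens',c,n,k,e,'tilt',np.arcsin(n[2]),'yaw',np.degrees(np.arctan2(n[1],n[0])))
# foot: depth points on its top
y,x=np.nonzero((abs(P[...,2]-.014)<.004)&(abs(P[...,0]-.68)<.075)&(abs(P[...,1]-.11)<.07)&(w['p'].mean(-1)<190))
m=np.zeros((384,512),np.uint8); m[y,x]=1; m=cv2.morphologyEx(m,cv2.MORPH_OPEN,np.ones((3,3)))
n_,lab,st,_=cv2.connectedComponentsWithStats(m); i=1+st[1:,4].argmax(); v,u=np.nonzero(lab==i)
print('foot',cv2.minAreaRect(np.array([wray(s,a,b,.014)[:2] for a,b in zip(u,v)],np.float32)))
# iron for later, from w1
w=np.load('w1.npz'); s1=dict(ee_pos=w['pos'],orientation=w['q']); print('iron pix depth z',wpts(s1,w['d'])[[110,130,150,165],[262,267,270,272]])
```

```text
top [0.67350921 0.11071101 0.22206766] [-0.21625764 -0.07714194  0.97328401] 398 0.00023663360868660845 tilt 0.23167134996333116 yaw 19.631985385706578
lens [0.64035884 0.09984239 0.19610705] [0.68375101 0.10207033 0.72254149] 153 0.0015396330627213781 tilt 0.8074715355679704 yaw 8.490414799697929
foot ((0.6824347376823425, 0.11312245577573776), (0.09978391975164413, 0.08073846995830536), 18.898069381713867)
iron pix depth z [[ 0.50657206 -0.33159634  0.0080901 ]
 [ 0.48045169 -0.33828391  0.01111016]
 [ 0.45403502 -0.34255102  0.01012266]
 [ 0.4341966  -0.34543462  0.01136566]]
```

The foot fits 100 x 81 mm at yaw about 18.7°, and the head tilt is about 0.25. Next I'll go to the iron.

Run:
```python
from h import *
s=r.sense(); print(delta(s,[.4625,-.3413,.12],down(9.5)))
w=np.load('w5.npz'); s=dict(ee_pos=w['pos'],orientation=w['q']); P=wpts(s,w['d'])
b=np.array([.947,.321,0])
q=P[35:53,222:252].reshape(-1,3); x=(q-[.6682,.1083,0])@b; k=np.polyfit(x,q[:,2],1); e=q[:,2]-np.polyval(k,x); g=abs(e)<.003; k=np.polyfit(x[g],q[g,2],1); print('tilt top',np.arctan(k[0]),g.sum(),np.polyval(k,0))
q=P[73:86,236:247].reshape(-1,3); x=(q-[.6682,.1083,0])@b; g=abs(x+.025)<.008; k=np.polyfit(q[g,2],x[g],1); print('tilt lens',np.arctan(-k[0]),g.sum(),'x at .19',np.polyval(k,.19))
```

```text
(array([-3.252,  9.541,  2.474]), array([-0.064, -7.982,  0.114]))
tilt top 0.14008650525169314 147 0.221224748455471
tilt lens 0.2641464721324593 129 x at .19 -0.024894712574862858
```

move_arm(series=[{"slide": [-0.3,0.7,-0.2],"rotation": [0,-0.6,0],"hand": 1},{"slide": [-0.6,1.6,-0.2],"rotation": [0,-1.6,0],"hand": 1},{"slide": [-0.9,2.5,-0.1],"rotation": [0,-2.6,0],"hand": 1},{"slide": [-1.2,3.4,0],"rotation": [0,-3.6,0],"hand": 1},{"slide": [-1.5,4.3,0.2],"rotation": [0,-4.6,0],"hand": 1},{"slide": [-1.8,5.2,0.5],"rotation": [0,-5.6,0],"hand": 0.5},{"slide": [-2.1,6.1,0.9],"rotation": [0,-6.6,0.1],"hand": 0.2},{"slide": [-2.4,7,1.3],"rotation": [-0.06,-7.6,0.11],"hand": 0},{"slide": [-2.7,7.9,1.7],"rotation": [-0.06,-7.98,0.11],"hand": 0},{"slide": [-3,8.8,2.1],"rotation": [-0.06,-7.98,0.11],"hand": 0},{"slide": [-3.25,9.54,2.47],"rotation": [-0.06,-7.98,0.11],"hand": 0},{"slide": [-3.25,9.54,2.47],"rotation": [-0.06,-7.98,0.11],"hand": 0}])

```text
clock: 8.48
ee_pos: [0.4597, -0.3488, 0.1153]
orientation: [-0.0, 0.997, 0.078, -0.002]
wrist_force: [-1.1, -1.4, 0.7]
finger_gap: 0.56
grip_force: 0.0
```

move_arm(series=[{"slide": [0,0,0],"rotation": [0,0,0],"hand": 0},{"slide": [0,0,0],"rotation": [0,0,0],"hand": 0},{"slide": [0,0,0],"rotation": [0,0,0],"hand": 0}])

```text
clock: 8.73
ee_pos: [0.4617, -0.3411, 0.1206]
orientation: [0.0, 0.997, 0.083, 0.001]
wrist_force: [0.3, -0.3, -0.4]
finger_gap: 0.512
grip_force: 0.0
```

Run:
```python
from h import *
s=r.sense(); p,d=viewer.read_camera('wrist'); P=wpts(s,d); np.savez('w6.npz',p=p,d=d,pos=s['ee_pos'],q=s['orientation'])
print(s['qpos'].round(2),s['ee_pos'],s['finger_gap'])
m=(P[...,2]>.0055)&(P[...,2]<.016)&(P[...,0]>.4)&(P[...,0]<.54)&(abs(P[...,1]+.34)<.035)
for z in(0,):
    v,u=np.nonzero(m); q=np.array([wray(s,a,b,.009)[:2] for a,b in zip(u,v)],np.float32)
    print(len(q),q.min(0),q.max(0),cv2.minAreaRect(q))
    for lo in np.arange(.41,.52,.01):
        k=q[abs(q[:,0]-lo)<.004]; 
        if len(k): print(lo.round(3),len(k),k[:,1].mean().round(4),np.ptp(k[:,1]).round(3))
print(delta(s,[.4625,-.3413,.016],down(9.5)))
```

```text
[ 0.69  0.44 -0.17  1.89  0.1   0.82 -0.93] [ 0.46174055 -0.34109884  0.12063363] 0.5115184310604326
1646 [ 0.41637015 -0.35281554] [ 0.5218027  -0.31539413] ((0.4681555926799774, -0.33660563826560974), (0.10479134321212769, 0.02729567140340805), 9.9055757522583)
0.42 74 -0.3479 0.01
0.43 89 -0.3459 0.011
0.44 90 -0.3443 0.01
0.45 94 -0.3417 0.01
0.46 95 -0.3399 0.01
0.47 102 -0.3376 0.011
0.48 99 -0.3357 0.01
0.49 131 -0.3322 0.019
0.5 280 -0.3307 0.028
0.51 224 -0.3308 0.028
0.52 52 -0.3307 0.025
(array([0.013, 0.007, 2.616]), array([ 0.003, -0.021,  0.005]))
```

move_arm(series=[{"slide": [0.05,-0.04,0.6],"rotation": [0,0,-0.3],"hand": 0},{"slide": [0.05,-0.04,1.3],"rotation": [0,0,-0.3],"hand": 0},{"slide": [0.05,-0.04,2],"rotation": [0,0,-0.3],"hand": 0},{"slide": [0.05,-0.04,2.4],"rotation": [0,0,-0.3],"hand": 0},{"slide": [0.05,-0.04,2.61],"rotation": [0,0,-0.3],"hand": 0},{"slide": [0.05,-0.04,2.61],"rotation": [0,0,-0.3],"hand": 0},{"slide": [0.05,-0.04,2.61],"rotation": [0,0,-0.3],"hand": -1},{"slide": [0.05,-0.04,2.61],"rotation": [0,0,-0.3],"hand": -1},{"slide": [0.05,-0.04,2.61],"rotation": [0,0,-0.3],"hand": -1},{"slide": [0.05,-0.04,2.61],"rotation": [0,0,-0.3],"hand": -1},{"slide": [0.05,-0.04,2.61],"rotation": [0,0,-0.3],"hand": -1},{"slide": [0.05,-0.04,2.61],"rotation": [0,0,-0.3],"hand": -1}], grip_force=40)

```text
clock: 9.78
ee_pos: [0.463, -0.34, 0.0159]
orientation: [0.0, 0.995, 0.095, 0.001]
wrist_force: [-0.8, 0.7, 0.4]
finger_gap: 0.134
grip_force: 0.4
```

move_arm(series=[{"slide": [0,0,0],"rotation": [0,0,0],"hand": -1},{"slide": [0,0,0],"rotation": [0,0,0],"hand": -1},{"slide": [0,0,0],"rotation": [0,0,0],"hand": -1},{"slide": [0,0,0],"rotation": [0,0,0],"hand": -1},{"slide": [0,0,0],"rotation": [0,0,0],"hand": -1},{"slide": [0,0,0],"rotation": [0,0,0],"hand": -1}])

```text
clock: 10.28
ee_pos: [0.463, -0.34, 0.0159]
orientation: [0.0, 0.995, 0.095, 0.0]
wrist_force: [-1.4, 1.9, 4.8]
finger_gap: 0.106
grip_force: 40.0
```

move_arm(series=[{"slide": [0,0,-0.3],"rotation": [0,0,0],"hand": -1},{"slide": [0,0,-1],"rotation": [0,0,0],"hand": -1},{"slide": [0,0,-1.8],"rotation": [0,0,0],"hand": -1},{"slide": [0,0,-2.6],"rotation": [0,0,0],"hand": -1},{"slide": [0,0,-3.4],"rotation": [0,0,0],"hand": -1},{"slide": [0,0,-4.2],"rotation": [0,0,0],"hand": -1},{"slide": [0,0,-5],"rotation": [0,0,0],"hand": -1},{"slide": [0,0,-5.5],"rotation": [0,0,0],"hand": -1},{"slide": [0,0,-5.5],"rotation": [0,0,0],"hand": -1},{"slide": [0,0,-5.5],"rotation": [0,0,0],"hand": -1},{"slide": [0,0,-5.5],"rotation": [0,0,0],"hand": -1}])

```text
clock: 11.2
ee_pos: [0.4618, -0.3396, 0.2346]
orientation: [-0.0, 0.995, 0.095, -0.0]
wrist_force: [-0.5, -0.4, -1.0]
finger_gap: 0.105
grip_force: 40.0
```

Run:
```python
from h import *
s=r.sense(); p,d=viewer.read_camera('wrist'); P=wpts(s,d); np.savez('w7.npz',p=p,d=d,pos=s['ee_pos'],q=s['orientation'])
print(s['qpos'].round(2),s['ee_pos'],s['finger_gap'],s['grip_force'])
L=(P-s['ee_pos'])@rot(s['orientation'])   # tool frame
m=(d>0)&(L[...,2]>-.005)&(L[...,2]<.025)&(L[...,0]>.012)&(L[...,0]<.08)&(abs(L[...,1])<.025); q=L[m]; print(m.sum(),q.min(0),q.max(0))
for x in np.arange(.015,.07,.005):
    k=q[abs(q[:,0]-x)<.0025]
    if len(k): print(x.round(3),len(k),'y',k[:,1].mean().round(4),np.ptp(k[:,1]).round(4),'z',np.median(k[:,2]).round(4))
c=wpix(s,s['ee_pos']+rot(s['orientation'])@[.03,0,.01]).astype(int); x0,y0=c[0]-80,max(c[1]-80,0); print(c)
cv2.imwrite('pics/w7.png',cv2.resize(p[y0:y0+120,x0:x0+160],(800,600),interpolation=cv2.INTER_CUBIC)[:,:,::-1])
b=np.array([.947,.321,0]); T=.255; lx=b*np.cos(T)+[0,0,np.sin(T)]; lens=np.array([.6777,.1115,.2])-.039*lx; M=look(18.7,np.degrees(T)); print(lens,M@[1,0,0],lx)
p_=lens-.06*lx-M@[.057,0,.0105]; print(p_,delta(s,p_,M)); print('via',delta(s,p_-.06*lx,M))
```

```text
[ 0.71  0.31 -0.19  1.77  0.06  1.06 -0.88] [ 0.46177716 -0.33957926  0.23464953] 0.10545978833568567 39.99940574169159
2653 [ 0.01203327 -0.0132287   0.00305435] [0.05773892 0.01438679 0.01115381]
0.015 154 y 0.0005 0.0094 z 0.0051
0.02 157 y 0.0006 0.0093 z 0.005
0.025 160 y 0.0006 0.0093 z 0.005
0.03 270 y 0.0004 0.0212 z 0.0074
0.035 435 y 0.0006 0.0276 z 0.0075
0.04 471 y 0.0005 0.0276 z 0.0075
0.045 468 y 0.0005 0.0274 z 0.0075
0.05 320 y 0.0005 0.0272 z 0.0084
0.055 187 y 0.0002 0.0246 z 0.009
0.06 16 y -0.0002 0.0235 z 0.0101
[258 185]
[0.64196129 0.09938582 0.19016243] [0.91658062 0.31024542 0.25224541] [0.91637714 0.31061992 0.25224541]
[0.53222481 0.06221547 0.17081018] (array([ 3.639, -9.526,  1.602]), array([ 0.186,  2.925, -1.543]))
via (array([ 2.201, -9.329,  1.982]), array([ 0.186,  2.925, -1.543]))
```

The iron sits straight in the hand, with its teeth at tool (0.058, 0, 0.0105). Moving to a standoff in front of the lens.

move_arm(series=[{"slide": [0.2,-0.6,0],"rotation": [0,0.2,-0.1],"hand": -1},{"slide": [0.4,-1.4,0],"rotation": [0,0.5,-0.3],"hand": -1},{"slide": [0.6,-2.3,0.1],"rotation": [0,0.8,-0.4],"hand": -1},{"slide": [0.8,-3.2,0.2],"rotation": [0,1.1,-0.6],"hand": -1},{"slide": [1,-4.1,0.4],"rotation": [0.1,1.4,-0.7],"hand": -1},{"slide": [1.2,-5,0.6],"rotation": [0.1,1.7,-0.9],"hand": -1},{"slide": [1.4,-5.9,0.8],"rotation": [0.1,2,-1],"hand": -1},{"slide": [1.6,-6.8,1.1],"rotation": [0.15,2.3,-1.2],"hand": -1},{"slide": [1.8,-7.7,1.4],"rotation": [0.19,2.6,-1.3],"hand": -1},{"slide": [2,-8.5,1.7],"rotation": [0.19,2.8,-1.4],"hand": -1},{"slide": [2.2,-9.1,1.9],"rotation": [0.19,2.92,-1.54],"hand": -1},{"slide": [2.2,-9.33,1.98],"rotation": [0.19,2.92,-1.54],"hand": -1}])

```text
clock: 12.25
ee_pos: [0.4761, 0.0471, 0.1539]
orientation: [-0.022, 0.978, 0.164, 0.124]
wrist_force: [1.0, -0.2, -0.4]
finger_gap: 0.106
grip_force: 40.0
```

move_arm(series=[{"slide": [0,0,0],"rotation": [0,0,0],"hand": -1},{"slide": [0,0,0],"rotation": [0,0,0],"hand": -1},{"slide": [0,0,0],"rotation": [0,0,0],"hand": -1},{"slide": [0,0,0],"rotation": [0,0,0],"hand": -1}])

```text
clock: 12.58
ee_pos: [0.4784, 0.0417, 0.1563]
orientation: [-0.02, 0.979, 0.16, 0.126]
wrist_force: [0.1, -1.0, -0.7]
finger_gap: 0.106
grip_force: 40.0
```

Run:
```python
from h import *
s=r.sense(); p,d=viewer.read_camera('wrist'); P=wpts(s,d); np.savez('w8.npz',p=p,d=d,pos=s['ee_pos'],q=s['orientation'])
print(s['qpos'].round(2),s['ee_pos'],s['finger_gap'],s['grip_force'])
b=np.array([.947,.321,0]); l=np.array([-.321,.947,0]); Q=(P-[.6682,.1083,0])@np.c_[b,l,[0,0,1]]
# top of the white head: depth near, bright
m=(d>0)&(abs(Q[...,1])<.018)&(Q[...,0]>-.008)&(Q[...,0]<.024)&(Q[...,2]>.205)&(Q[...,2]<.24)&(p.mean(-1)>150)
q=Q[m]; A=np.c_[q[:,0],q[:,1],np.ones(len(q))]; k=np.ones(len(q),bool)
for _ in range(4): c=np.linalg.lstsq(A[k],q[k,2],rcond=None)[0]; e=abs(A@c-q[:,2]); k=e<.0025
print('top',len(q),k.sum(),c,'tilt',np.arctan(c[0]),'yaw off',np.degrees(np.arctan2(c[1],c[0])))
for x in np.arange(-.04,.032,.004):
    t=Q[(d>0)&(abs(Q[...,0]-x)<.002)&(abs(Q[...,1])<.03)&(Q[...,2]>.16)&(Q[...,2]<.24)]
    if len(t): print((x*1000).round(),len(t),'z max',np.percentile(t[:,2],[50,95]).round(4),'y',np.percentile(t[:,1],[1,50,99]).round(4))
```

```text
[ 0.26  0.18 -0.44  2.21  0.08  0.52 -1.48] [0.47838753 0.04170797 0.15633053] 0.10634123738757162 39.99939143657684
top 0 0 [0. 0. 0.] tilt 0.0 yaw off 0.0
```

The head is out of frame here, so I'll refit the tilt from the earlier wrist view with a clean mask.

Run:
```python
from h import *
w=np.load('w5.npz'); s5=dict(ee_pos=w['pos'],orientation=w['q']); P=wpts(s5,w['d']); p=w['p']
b=np.array([.947,.321,0]); l=np.array([-.321,.947,0]); Q=(P-[.6682,.1083,0])@np.c_[b,l,[0,0,1]]
reg=np.zeros(p.shape[:2],bool); reg[35:53,222:254]=1
q=Q[reg&(p.mean(-1)>245)&(Q[...,0]<.03)]; U=q-np.median(q,0)
for tol in(.006,.003,.002):
    c0=q.mean(0); n=np.linalg.svd(q-c0)[2][2]; n*=np.sign(n[2]); e=abs((q-c0)@n); q=q[e<tol]
c0=q.mean(0); n=np.linalg.svd(q-c0)[2][2]; n*=np.sign(n[2]); print('top',len(q),c0,n,'tilt',np.arctan2(-n[0],n[2]),'yaw off',np.degrees(np.arctan2(-n[1],-n[0])),'pivot dist',(c0-[.01,0,.2])@n)
reg[:]=0; reg[74:84,234:249]=1; q=Q[reg&(abs(Q[...,0]+.025)<.01)]
for tol in(.004,.003,.002):
    c0=q.mean(0); n=np.linalg.svd(q-c0)[2][2]; n*=np.sign(n[0]); e=abs((q-c0)@n); q=q[e<tol]
print('lens',len(q),c0,n,'tilt',np.arctan2(n[2],n[0]),'yaw off',np.degrees(np.arctan2(n[1],n[0])),'pivot dist',([.01,0,.2]-c0)@n)
# lens outline lateral extent (bright ring rows)
for v in(70,74,78,82):
    k=np.nonzero((abs(Q[v,:,0]+.025)<.012)&(Q[v,:,2]>.16))[0]; print(v,k.min(),k.max(),Q[v,k.min(),1].round(4),Q[v,k.max(),1].round(4))
```

```text
top 305 [ 0.00506454 -0.00055379  0.22159115] [-2.21205857e-01  2.95593750e-04  9.75227092e-01] tilt 0.22305079606595837 yaw off -0.07656336253150854 pivot dist 0.022147862967452785
lens 148 [-0.02583045  0.00056221  0.19152568] [ 0.9640903  -0.00989481  0.26539027] tilt 0.2686221566669397 yaw off -0.5880267295585692 pivot dist 0.03679835917566091
70 225 255 0.0182 -0.0173
74 225 254 0.0187 -0.0153
78 228 254 0.0158 -0.0151
82 229 249 0.0151 -0.0093
```

Yaw is confirmed and the tilt is about 0.245. Final approach.

Run:
```python
from h import *
s=r.sense(); b=np.array([np.cos(.3264),np.sin(.3264),0]); T=.246; lx=b*np.cos(T)+[0,0,np.sin(T)]; lens=np.array([.6777,.1115,.2])-.0385*lx; M=look(18.7,np.degrees(T))
p_=lens-.06*lx-M@[.0578,.0003,.0103]; print(lens,p_,delta(s,p_,M))
```

```text
[0.64233057 0.09952718 0.19062424] [0.53163678 0.06237468 0.17192674] (array([ 1.476, -0.065, -0.014]), array([ 0.022, -0.113, -0.026]))
```

move_arm(series=[{"slide": [0.2,-0.02,0],"rotation": [0,0,0],"hand": -1},{"slide": [0.5,-0.04,0],"rotation": [0.02,-0.1,0],"hand": -1},{"slide": [0.8,-0.06,0],"rotation": [0.02,-0.11,-0.03],"hand": -1},{"slide": [1.1,-0.065,0],"rotation": [0.02,-0.11,-0.03],"hand": -1},{"slide": [1.3,-0.065,-0.01],"rotation": [0.02,-0.11,-0.03],"hand": -1},{"slide": [1.42,-0.065,-0.015],"rotation": [0.02,-0.11,-0.03],"hand": -1},{"slide": [1.48,-0.065,-0.015],"rotation": [0.02,-0.11,-0.03],"hand": -1},{"slide": [1.48,-0.065,-0.015],"rotation": [0.02,-0.11,-0.03],"hand": -1},{"slide": [1.48,-0.065,-0.015],"rotation": [0.02,-0.11,-0.03],"hand": -1},{"slide": [1.48,-0.065,-0.015],"rotation": [0.02,-0.11,-0.03],"hand": -1},{"slide": [1.48,-0.065,-0.015],"rotation": [0.02,-0.11,-0.03],"hand": -1},{"slide": [1.48,-0.065,-0.015],"rotation": [0.02,-0.11,-0.03],"hand": -1}])

```text
clock: 13.63
ee_pos: [0.5311, 0.0637, 0.1719]
orientation: [-0.02, 0.979, 0.163, 0.121]
wrist_force: [-0.1, -0.2, -0.6]
finger_gap: 0.106
grip_force: 40.0
```

Run:
```python
from h import *
s=r.sense(); p,d=viewer.read_camera('wrist'); P=wpts(s,d)
print(s['clock'],s['ee_pos'],s['finger_gap'],s['grip_force'],s['wrist_force'].round(1),abs(s['dq']).max())
b=np.array([np.cos(.3264),np.sin(.3264),0]); T=.246; lx=b*np.cos(T)+[0,0,np.sin(T)]; lens=np.array([.6777,.1115,.2])-.0385*lx; M=look(18.7,np.degrees(T))
A=rot(s['orientation']); print('teeth in lens frame mm',(M.T@(s['ee_pos']+A@[.0578,.0003,.0103]-lens)*1000).round(1),'left',delta(s,lens-.06*lx-M@[.0578,.0003,.0103],M))
L=(P-s['ee_pos'])@A; m=(d>0)&(L[...,2]>-.005)&(L[...,2]<.025)&(L[...,0]>.012)&(L[...,0]<.08)&(abs(L[...,1])<.025); q=L[m]
for x in(.02,.04,.055): k=q[abs(q[:,0]-x)<.003]; print(x,len(k),np.median(k,0).round(4))
print('xmax',np.percentile(q[:,0],99.7))
p,d=viewer.read_camera('side'); o=wd=np.array([.62,.09,.19]); c=viewer.camera_info('side'); k=rot(c['rotation']).T@(o-c['xyz']); u,v=int(c['cx']+c['fx']*k[0]/k[2]),int(c['cy']+c['fy']*k[1]/k[2]); print(u,v)
cv2.imwrite('pics/s9.png',cv2.resize(p[v-60:v+60,u-80:u+80],(800,600),interpolation=cv2.INTER_CUBIC)[:,:,::-1])
```

```text
13.6333 [0.53110563 0.06372114 0.17185151] 0.10636092570158885 39.999398589134216 [-0.1 -0.2 -0.6] 0.005012926634084481
teeth in lens frame mm [-60.1  -1.6   0.1] left (array([ 0.002,  0.036, -0.001]), array([-0.005,  0.001,  0.03 ]))
0.02 188 [0.02   0.0005 0.0051]
0.04 565 [0.0399 0.0002 0.0074]
0.055 235 [ 0.0552 -0.0014  0.0089]
xmax 0.057830865252321784
272 186
```

View pics/s9.png

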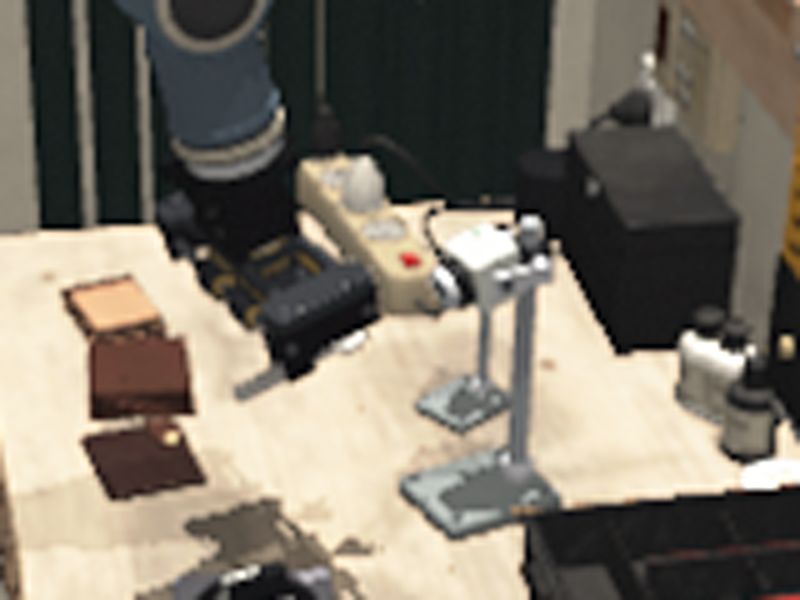

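The side view shows the iron from butt (240,390) to teeth (365,338), in line with the lens at (450,290); the camera stand is untouched. I'll make a small sideways correction, settle, and hand in.

move_arm(series=[{"slide": [0,0.02,0],"rotation": [0,0,0.03],"hand": -1},{"slide": [0,0.036,0],"rotation": [0,0,0.03],"hand": -1},{"slide": [0,0.036,0],"rotation": [0,0,0.03],"hand": -1},{"slide": [0,0.036,0],"rotation": [0,0,0.03],"hand": -1},{"slide": [0,0.036,0],"rotation": [0,0,0.03],"hand": -1},{"slide": [0,0.036,0],"rotation": [0,0,0.03],"hand": -1},{"slide": [0,0.036,0],"rotation": [0,0,0.03],"hand": -1},{"slide": [0,0.036,0],"rotation": [0,0,0.03],"hand": -1}])

```text
clock: 14.4
ee_pos: [0.5319, 0.0626, 0.1719]
orientation: [-0.02, 0.979, 0.161, 0.121]
wrist_force: [-0.3, -0.4, -0.5]
finger_gap: 0.103
grip_force: 40.0
```

Run:
```python
from h import *
s=r.sense(); print(s['ee_pos'],s['grip_force'],abs(s['dq']).max()); print(r.sign_off())
```

```text
[0.53193313 0.06260945 0.17194426] 39.99936819076538 0.0019707562865977123
the job is handed in; nothing more can be done
None
```

I turned the focus knob onto the red index, and the arm is holding the pricking iron still with its teeth centred about 60 mm from the lens along its line of sight (by my measurements); the job was handed in at about 14.4 s, with no verdict shown.

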